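# Lower the light cover over the cuvette

## Task

Of the two open sample chambers on the demonstration table, one has a capped cuvette standing in it. Lower the hinged cover of that chamber gently until it rests fully shut on its stops, not letting it drop or slam, and let go. Leave the cuvette standing in its holder and the empty chamber's cover standing open.

Things in the scene. Friction and masses are not known exactly. Their poses are not given: they have to be found in the camera images.
- chamber: The chamber with the cuvette: fixed grey open-topped box, 130 (x) by 120 (y) by 79 mm high. Origin: centre of its underside, on the table; z up. The cover's hinge axis runs along its y, 65 mm from the origin towards -x (the robot's side), 85 mm above the table; the shut cover reaches from there to +x. The empty, equal chamber stands across the robot's centre line, 280 mm or more away in y.
- cover (a joint): Angle of its cover, a black plate 130 by 120 by 8 mm, 0.3 kg: 0 = shut on its stops (level), growing as it opens up and back towards the robot, 1.5 at most. Starts between 1.1 and 1.4 rad. Hinge friction holds it where it is put above about 1.0 rad; somewhere between 0.95 and 0.7 rad it starts to fall shut by its own weight unless held.
- cover_grip (a point): Centre of that cover's aluminium grip: a cross roller 16 mm in diameter, 28 mm long along the hinge direction, on a 14 mm wide, 6 mm thick stem at the middle of the cover's free edge. In the plate's plane, 164 mm from the hinge axis, 34 mm beyond the plate's edge. Pinched from above by its flat end faces (28 mm apart), it turns between the fingers as the cover swings.
- cuvette_center (a point): Centre of the cuvette (12.5 mm square glass, 57 mm tall with its round white cap, 20 mm across), standing loose in the black holder block in the chamber, its top 72 mm above the table, below the chamber's rim. z is up along the cuvette.
- spare_cover (a joint): Angle of the cover of the other, empty chamber (same make): 0 = shut, starts between 1.1 and 1.4 rad.
There are look-alikes about, which are no part of the job. Leave any turquoise look-alike of the chamber alone. What is shaped like the part that bears cuvette_center but blue is not meant.

How it is judged:
At the end, for the whole second after the job is handed in: The cover over the cuvette is shut on its stops (within 0.06 rad, about 10 mm at its grip), the empty chamber's cover is still open (more than 0.8 rad), and the cuvette stands in its holder (within 10 degrees of upright and 15 mm of where it was) (value of joint cover below 0.06 rad and value of joint spare_cover above 0.8 rad and angle between cuvette_center's own z axis and vertical below 0.18 rad and distance of cuvette_center from where it was at the start of the episode below 0.015 m); the robot touches nothing.
It fails at once if the cover slams: it turns faster than 2 rad/s (about 0.33 m/s at its grip) within 0.3 rad of shut (value of joint cover below 0.3 rad and velocity of joint cover below -2 rad/s).
It also fails if it takes over 37 s, if anything falls off the work surface, if the arm or the gripper's body presses on something with over 40 N, if the wrist force passes 120 N, or if a joint passes its speed limit or range.

## Robot

A 6-joint arm with a two-finger parallel gripper is mounted at the origin on the work surface. World frame = base frame: x ahead of the robot, y to its left, z up, the work surface at z = 0. Lengths are in m, angles in rad, forces in N, time in s.
With the tool pointing down it reaches from about 0.325 to 0.925 m from the base axis. Payload 3.1 kg.
Tool frame: the origin (TCP) lies at the very end of the fingers, on their centre line; the grasp point (between the pads) lies 19 mm behind it (ctrl.pinch_z is the distance from the TCP to the grasp point, in m); z points along the fingers, x is the direction in which the jaws open and shut, and the axes are right-handed (so a half turn about z gives the same grasp; the last joint's range is limited). The gripper opens to 85 mm and grips with 20 to 120 N. Pads are 22 mm wide; open, the fingers measure 114 mm over their backs; the gripper's body (76 mm by 85 mm) begins 54 mm behind the grasp point. The pads swing forward as they close: fully open they stand 13 mm farther back than shut.
Start: joints at [1.042, 0.217, 1.613, -0, 1.311, -0.112], TCP at [0.253, 0.572, 0.231] pointing down, gripper open.
Joint ranges: [-2.75, 2.75], [-0.78, 2.1], [0.31, 2.55], [-1.13, 4.27], [0.13, 2.63], [-2.58, 2.58]. Speed limits (rad/s): [2.79, 2.79, 3.14, 3.14, 3.14, 3.14].

## Interface

Orientations are given as a rotation vector (axis times angle).
In Python, from plant import ctrl, planner, readout, imaging, nets gives the robot as it stands. The module is installed in compiled form; this text tells all that it offers. Calls block until the motion is done:
- ctrl.move_to(position, orientation): joint-space move of the TCP to a pose.
- ctrl.servo_line(position, max_speed=0.15, rot=None): straight line of the TCP; rot=None keeps the orientation; max_speed is the mean speed in m/s.
- ctrl.set_joints(angles): joint-space move.
- ctrl.release() and ctrl.grab(): open the fingers fully, or close them until they stop; the grip force is fixed at half the most.
- ctrl.dwell(seconds).
- planner.ik(position, orientation): joint angles nearest the present ones, or None.
- readout.read_state(): the state.
- imaging.camera(name): name is "side" or "top"; returns the picture (384x512x3 uint8, red, green, blue); there is no depth.
- imaging.camera_info(name): a dict with "fov_y" (degrees; the focal length in pixels is half the picture's height over the tangent of half this angle, whatever the lens; pixels are square), "cx", "cy" (the principal point, pixels), "world_to_cam" (4x4, takes a point from world to camera coordinates). Camera axes: x right, y down, z forward; pixel columns grow to the right and rows downward; lengths in m; the calibration is good to about 2 mm. A picture is of the moment at which its call begins. camera_info takes no time and is no camera call.
A pose or a line that the arm cannot do raises ctrl.IKError and nothing moves.
- ctrl.close_job(): hands the job in, once; it reports no verdict.
Trained networks look in the newest picture that a camera, given by its name, has taken for a name from the list of things; names that differ only in an ending like _2 or _b are one class to them, and where a whole thing is asked for, a point or a joint stands for the part that bears it (a point fixed in the world has none). Each returns a list of dicts, best first, with "confidence" (0 to 1); they miss things now and then, are a little off and sometimes report something else, mostly with a low value. They report only what shows in the picture. A call takes as long as a camera call. They do not tell look-alikes from the thing itself.
- nets.find_in(query, camera): "position" ([x, y, z] in m, in world coordinates, good to about 4 mm: the middle of the surface that is visible of it).
The state is a dict: "time_s": time; "joint_positions": joint angles; "qvel": joint speeds; "joint_torque": joint torques, N m; "tool_pos": TCP position; "eef_rot": TCP orientation; "force": force on the tool from outside, world axes, zero at the start; "ft_torque": the same for the moment, N m; "gripper_width": finger opening in m.
Only numpy, scipy, OpenCV 4.12 (cv2) and the standard library are available. Lean on these libraries where they do the work, as an engineer would, in place of code of your own. Each camera call takes 0.05 s, during which the arm holds its last target.

## Working session

There is one attempt and no reset: what is moved stays moved. The work goes in short steps, each a Python script; the robot and the scene stay as the last script left them, time stands still between calls to the robot, and variables do not carry over. Pictures are saved under pics/ and viewed, and the job is handed in when it is done.

```bash
mkdir -p pics; python3 - <<'E'
from plant import ctrl, planner, readout, imaging, nets
import cv2,numpy as np
for n in("side","top"):
    im=imaging.camera(n); cv2.imwrite(f"pics/{n}0.png",im[:,:,::-1])
    i=imaging.camera_info(n); print(n,i["fov_y"],i["cx"],i["cy"],np.round(i["world_to_cam"],4).tolist())
    for q in("chamber","cover_grip","cuvette_center"):
        print(q,[(np.round(d["position"],3).tolist(),round(d["confidence"],2)) for d in nets.find_in(q,n)])
s=readout.read_state();print(s)
E
```

```text
side 52.831373009329354 256.884071292177 191.27944992449468 [[0.9581, -0.2864, 0.0113, -0.4303], [-0.1597, -0.5662, -0.8086, 0.1336], [0.2379, 0.7729, -0.5882, 0.7517], [0.0, 0.0, 0.0, 1.0]]
chamber [([0.481, -0.192, 0.066], 0.93), ([0.258, -0.302, 0.09], 0.84), ([0.324, -0.055, 0.089], 0.7)]
cover_grip [([0.459, -0.185, 0.166], 0.97), ([0.261, -0.277, 0.087], 0.84), ([0.339, -0.028, 0.09], 0.68)]
cuvette_center [([0.623, -0.1, 0.047], 0.64), ([0.537, -0.182, 0.065], 0.48)]
top 49.20514569161851 263.91270720550176 188.47170301455898 [[0.0001, -1.0, 0.0088, -0.0216], [-0.992, -0.0012, -0.126, 0.4472], [0.126, -0.0087, -0.992, 1.0732], [0.0, 0.0, 0.0, 1.0]]
chamber [([0.335, -0.018, 0.091], 0.71), ([0.261, -0.26, 0.089], 0.65), ([0.48, -0.168, 0.081], 0.57)]
cover_grip [([0.262, -0.264, 0.088], 0.77), ([0.462, -0.171, 0.171], 0.71), ([0.336, -0.012, 0.087], 0.65)]
cuvette_center [([0.538, -0.174, 0.076], 0.44)]
{'time_s': 0.4, 'joint_positions': array([ 1.04177996e+00,  2.17061577e-01,  1.61359743e+00,  5.54479728e-05,
        1.31131652e+00, -1.12187303e-01]), 'qvel': array([ 0.00011671, -0.000143  , -0.00202157, -0.00113573,  0.00192501,
        0.00098206]), 'joint_torque': array([ 1.72007840e-04, -3.96243167e+01, -3.03629458e+01, -1.93135570e-04,
        3.83710125e-03,  2.26367938e-07]), 'tool_pos': array([0.25294539, 0.57141663, 0.23109662]), 'eef_rot': array([ 2.63291461e+00,  1.71364740e+00, -5.75322525e-04]), 'force': array([ 0.51931192, -0.85859181,  0.42007616]), 'ft_torque': array([ 0.05792455,  0.01878855, -0.04598672]), 'gripper_width': 0.08537255743149566}
```

View pics/side0.png

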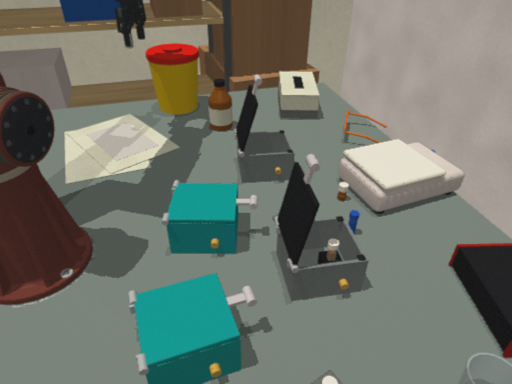

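View pics/top0.png

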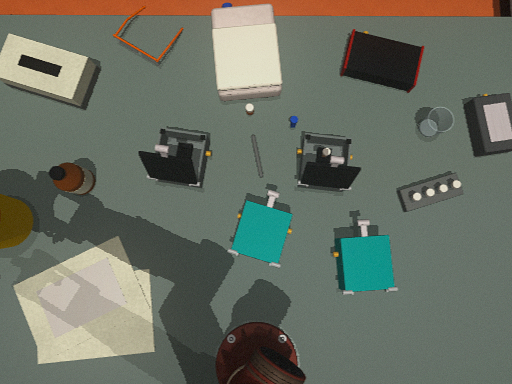

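The side view shows two grey open chambers: one at (320,255) with a white-capped vial inside at (333,245), and one at (265,155). Two shut turquoise look-alikes are at (205,215) and (185,325), and a blue-capped item is at (354,220). In the top view the grey chambers are at (325,160) and (180,155). I'll check both with close crops.

```bash
python3 - <<'E'
import cv2,numpy as np
s=cv2.imread("pics/side0.png");t=cv2.imread("pics/top0.png")
f=lambda im,x,y,w,h:cv2.resize(im[y:y+h,x:x+w],(400,300),interpolation=cv2.INTER_CUBIC)
cv2.imwrite("pics/crop0.png",np.vstack([np.hstack([f(s,260,150,120,150*90//150+60),f(s,220,65,100,120)]),np.hstack([f(t,285,120,90,80),f(t,130,115,90,80)])]))
E
```

```text
(no output)
```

View pics/crop0.png

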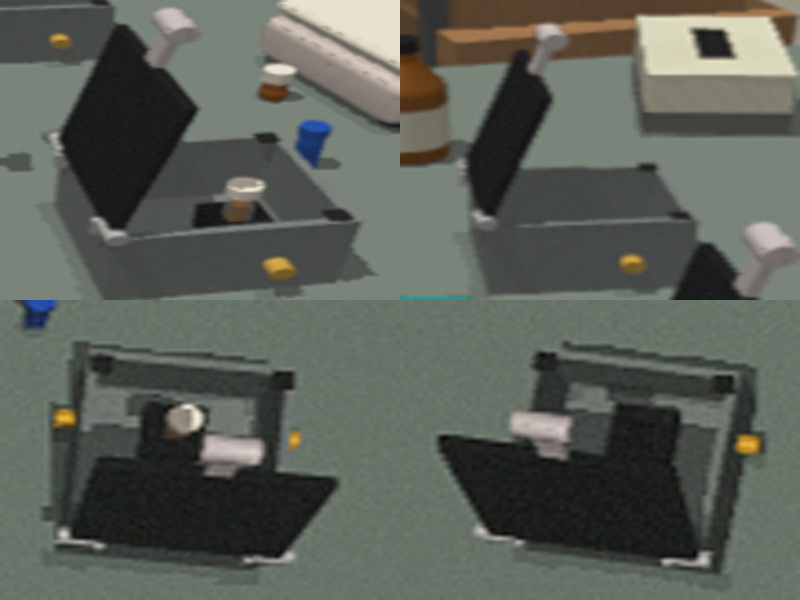

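The chamber at side (320,255) / top (325,160) holds the white-capped cuvette, and the other holder is empty. Next I'll take larger crops to pick features.

```bash
python3 - <<'E'
import cv2,numpy as np
def f(im,x,y,w,h,k,n):
    c=cv2.resize(im[y:y+h,x:x+w],None,fx=k,fy=k,interpolation=cv2.INTER_CUBIC)
    c=np.clip(c.astype(float)*1.5+10,0,255).astype(np.uint8)
    for i in range(0,w,10):
        cv2.line(c,(i*k,0),(i*k,h*k),(0,255,255) if (x+i)%50==0 else (90,120,90),1);cv2.putText(c,str(x+i),(i*k,8),0,.3,(255,255,255))
    for i in range(0,h,10): cv2.line(c,(0,i*k),(w*k,i*k),(0,255,255) if (y+i)%50==0 else (90,120,90),1);cv2.putText(c,str(y+i),(0,i*k+8),0,.3,(255,255,255))
    cv2.imwrite(n,c)
f(cv2.imread("pics/side0.png"),270,150,100,100+50,4,"pics/cs.png")
f(cv2.imread("pics/top0.png"),290,120,80,80,7,"pics/ct.png")
E
```

```text
(no output)
```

View pics/cs.png

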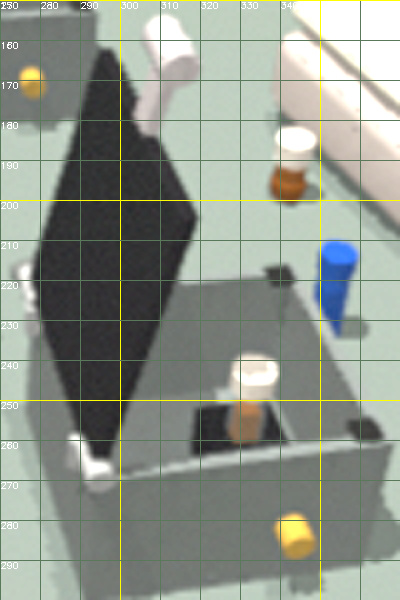

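View pics/ct.png

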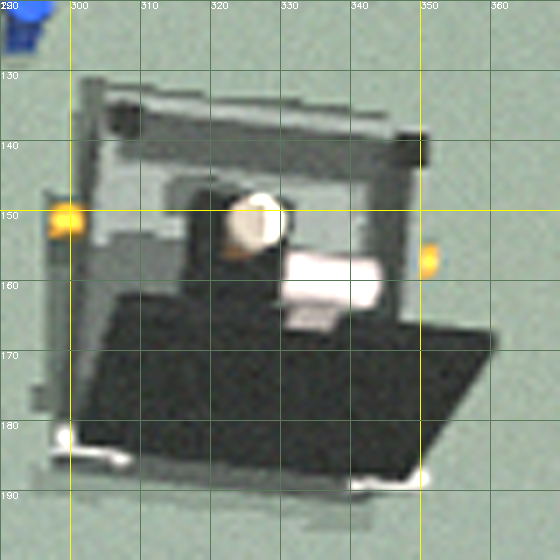

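```bash
cat > h.py <<'E'
import numpy as np
from plant import imaging
from scipy.optimize import least_squares
I={n:imaging.camera_info(n) for n in("side","top")}
def proj(n,P):
    i=I[n];f=192/np.tan(np.radians(i["fov_y"]/2));M=np.array(i["world_to_cam"])
    p=M[:3,:3]@np.asarray(P)+M[:3,3];return np.array([f*p[0]/p[2]+i["cx"],f*p[1]/p[2]+i["cy"]])
def tri(a,b):
    r=least_squares(lambda P:np.r_[proj("side",P)-a,proj("top",P)-b],[.5,-.1,.1]);return r.x,r.fun
def pose(p):
    x,y,w=p;c,s=np.cos(w),np.sin(w);R=np.array([[c,-s,0],[s,c,0],[0,0,1]]);return R,np.array([x,y,0])
def W(p,l): R,t=pose(p);return R@np.array(l)+t
def cov(p,th,r,l,h=0): # point on cover: r from hinge in plane, l along y
    return W(p,[-.065+r*np.cos(th)-h*np.sin(th),l,.085+r*np.sin(th)+h*np.cos(th)])
E
python3 - <<'E'
from h import *
print("grip",*[np.round(a,3) for a in tri((312,162.5),(337,160))])
print("c+",*[np.round(a,3) for a in tri((296,162),(307,162))])
print("c-",*[np.round(a,3) for a in tri((318.5,204),(361,168))])
print("rim-",*[np.round(a,3) for a in tri((367.5,261),(351,139))])
print("rim+",*[np.round(a,3) for a in tri((341,218),(302,131))])
print("cap",*[np.round(a,3) for a in tri((333,241),(326.8,151.5))])
obs=[]
obs+=[("c",(.164,0),"side",(312,162.5)),("c",(.164,0),"top",(337,160)),
("c",(.13,.06),"side",(296,162)),("c",(.13,.06),"top",(307,162)),("c",(.13,-.06),"side",(318.5,204)),("c",(.13,-.06),"top",(361,168)),
("b",(.065,-.06,.079),"side",(367.5,261)),("b",(.065,-.06,.079),"top",(351,139)),("b",(.065,.06,.079),"top",(302,131)),("b",(.065,.06,.079),"side",(341,218))]
def fun(q):
    o=[]
    for k,l,n,uv in obs:
        P=cov(q[:3],q[3],*l) if k=="c" else W(q[:3],l)
        o.append(proj(n,P)-uv)
    return np.concatenate(o)
r=least_squares(fun,[.54,-.17,0,1.2],loss="soft_l1")
print(r.x);print(np.round(fun(r.x).reshape(-1,2),1).tolist())
q=r.x;print("grip model",cov(q[:3],q[3],.164,0),"shut",cov(q[:3],0,.164,0),"hinge",cov(q[:3],0,0,0))
E
```

```text
grip [ 0.481 -0.175  0.246] [-0.141  0.025  0.061 -0.192]
c+ [ 0.482 -0.115  0.211] [ 0.306 -0.051 -0.113  0.391]
c- [ 0.47  -0.233  0.213] [-0.063  0.011  0.03  -0.093]
rim- [ 0.57  -0.244  0.077] [-0.381  0.074  0.214 -0.552]
rim+ [ 0.588 -0.118  0.067] [ 1.091 -0.203 -0.492  1.381]
cap [ 0.537 -0.181  0.075] [-0.135  0.024  0.062 -0.186]
[ 0.51164714 -0.17737254 -0.10227983  1.35098908]
[[0.6, 0.5], [-0.3, -0.8], [-0.2, -0.4], [-0.3, 0.7], [-0.5, 0.7], [-0.2, 0.2], [-0.1, -0.7], [0.3, -0.8], [2.5, 2.4], [0.7, -2.4]]
grip model [ 0.48255877 -0.17438696  0.24505408] shut [ 0.61012977 -0.18748059  0.085     ] hinge [ 0.44698684 -0.17073593  0.085     ]
```

Fit result: chamber at (0.512, -0.177), yaw -0.10, cover at 1.35 rad, grip at (0.482, -0.174, 0.246). The rim height comes out at 0.077 and the cap at 0.075, which agree with the text. The far rim corner is off by about 2 px, a bad pick on my part that the robust fit downweights. Next: plan the arc, check IK and move above the grip.

```bash
cat >> h.py <<'E'
Q=np.array([0.5116,-0.1774,-0.1023]);TH=1.351
from scipy.spatial.transform import Rotation
def rot(sgn=1,w=Q[2]):
    x=sgn*np.array([-np.sin(w),np.cos(w),0]);z=np.array([0,0,-1.]);return Rotation.from_matrix(np.c_[x,np.cross(z,x),z]).as_rotvec()
OFF=np.array([0,0,-.020])
E
python3 - <<'E'
from h import *
from plant import ctrl,planner,readout,imaging
import cv2
for s in(1,-1):
    for th in(TH,.8,0): 
        j=planner.ik(cov(Q,th,.164,0)+OFF,rot(s)); print(s,th,None if j is None else np.round(j,2))
j=planner.ik(cov(Q,0,.164,0)+OFF+[0,0,.12],rot(1));print(j)
s=min((1,-1),key=lambda s:abs(planner.ik(cov(Q,TH,.164,0)+OFF,rot(s))[5]))
p0=readout.read_state()["tool_pos"]
ctrl.servo_line(p0+[0,0,.2],0.3)
g=cov(Q,TH,.164,0)
ctrl.move_to(g+OFF+[0,0,.12],rot(s))
for n in("side","top"): cv2.imwrite(f"pics/{n}1.png",imaging.camera(n)[:,:,::-1])
st=readout.read_state();print(s,st["time_s"],st["tool_pos"],st["force"],st["joint_positions"])
a=cv2.imread("pics/side1.png")[60:300,180:420];b=cv2.imread("pics/top1.png")[60:300,180:420]
cv2.imwrite("pics/c1.png",cv2.resize(np.hstack([a,b]),(800,400)))
E
```

```text
1 1.351 [-0.48 -0.02  1.88 -0.    1.28 -1.95]
1 0.8 [-0.43  0.19  1.74 -0.    1.21 -1.9 ]
1 0 [-0.41  0.42  1.69 -0.    1.03 -1.88]
-1 1.351 [-0.48 -0.02  1.88 -0.    1.28  1.19]
-1 0.8 [-0.43  0.19  1.74 -0.    1.21  1.24]
-1 0 [-0.41  0.42  1.69 -0.    1.03  1.27]
[-4.08084315e-01  2.84938700e-01  1.62032995e+00 -4.44089210e-16
  1.23632400e+00 -1.87658064e+00]
-1 4.0833 [ 0.48281998 -0.1738445   0.34513182] [-0.39967292 -0.21343398  0.31549084] [-4.82516593e-01 -9.76015065e-02  1.73269165e+00  1.20387583e-04
  1.50634258e+00  1.18933649e+00]
```

View pics/c1.png

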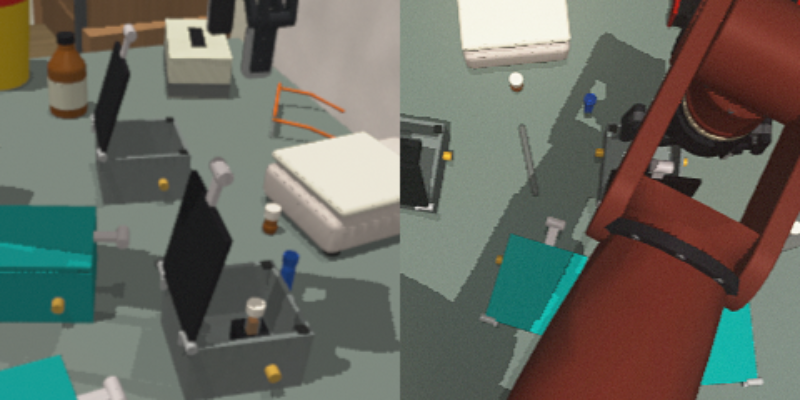

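```bash
python3 - <<'E'
from h import *
import cv2
a=cv2.imread("pics/side1.png")
for P in([.4828,-.1738,.345],[.4828,-.1738,.245]):
    u=proj("side",P);print(u);cv2.drawMarker(a,tuple(int(v) for v in np.round(u)),(0,0,255),0,8,1)
cv2.imwrite("pics/s1m.png",cv2.resize(a[0:220,220:460],None,fx=2.5,fy=2.5))
E
```

```text
[319.58449459 100.63949355]
[312.57235287 162.85079176]
```

View pics/s1m.png

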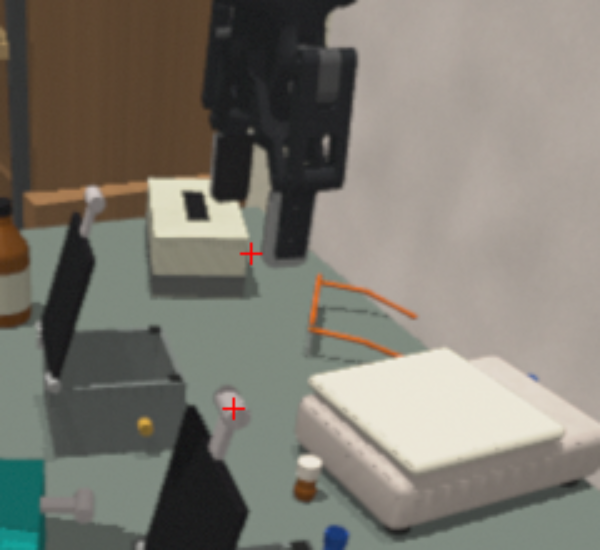

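The projected TCP lies midway between the fingertips, which ride about 13 mm higher when open, and the grip marker sits on the roller. Now I'll descend and pinch it.

```bash
python3 - <<'E'
from h import *
from plant import ctrl,readout,imaging
import cv2
g=cov(Q,TH,.164,0)
ctrl.servo_line(g+OFF,0.1)
st=readout.read_state();print(st["time_s"],st["tool_pos"],st["force"])
ctrl.grab()
st=readout.read_state();print(st["time_s"],st["tool_pos"],st["force"],st["gripper_width"])
a=imaging.camera("side")[:,:,::-1]
cv2.imwrite("pics/s2.png",cv2.resize(a[60:300,220:460],None,fx=2.4,fy=2.4))
E
```

```text
5.4333 [ 0.48311835 -0.17471752  0.22602865] [-0.06507483 -0.22226051  0.18613064]
6.0 [ 0.48331827 -0.17218193  0.22570814] [1.35010796 6.04950294 3.00226399] 0.026935309291897393
```

View pics/s2.png

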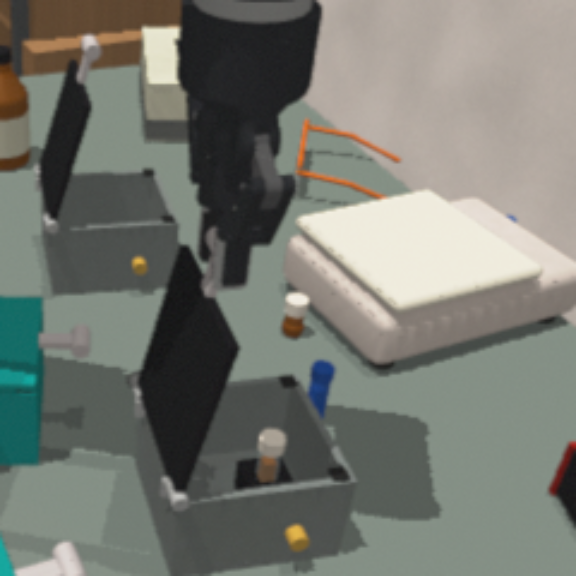

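The width is 27 mm, so the roller is held. The 6 N sideways force means the grip sits about 3 mm further in +y, so I'll shift the path by that. I'll follow the arc in parts with force checks.

```bash
cat >> h.py <<'E'
def arc(ths,dy=.003,v=.06,extra=np.zeros(3),fmax=40):
    from plant import ctrl,readout
    for th in ths:
        ctrl.servo_line(cov(Q,th,.164,dy)+OFF+extra,v)
        s=readout.read_state();print(round(th,2),round(s["time_s"],2),np.round(s["tool_pos"],4),np.round(s["force"],1),round(s["gripper_width"],4))
        if np.linalg.norm(s["force"])>fmax: print("STOP");break
E
python3 - <<'E'
from h import *
arc(np.arange(1.25,1.0,-.1))
E
```

```text
1.25 6.48 [ 0.4996 -0.174   0.2214] [ 0.6 -1.7  5.4] 0.0268
1.15 6.91 [ 0.5148 -0.1757  0.2155] [ 0.7 -1.8  5.8] 0.027
1.05 7.33 [ 0.5296 -0.1773  0.2081] [ 1.6 -3.1  5.6] 0.0271
```

Forces are small and tracking is good, so I'll carry on slowly.

```bash
python3 - <<'E'
from h import *
from plant import imaging
import cv2
arc(np.arange(.95,0.14,-.1),v=.05)
a=imaging.camera("side")[:,:,::-1]
cv2.imwrite("pics/s3.png",cv2.resize(a[60:300,220:460],None,fx=2.4,fy=2.4))
E
```

```text
0.95 7.81 [ 0.5433 -0.1788  0.1994] [ 3.1 -2.   6.4] 0.027
0.85 8.28 [ 0.5563 -0.1803  0.1892] [ 3.4 -4.3  5.8] 0.0265
0.75 8.76 [ 0.568  -0.1816  0.1779] [ 3.1 -4.9  4.6] 0.027
0.65 9.23 [ 0.5786 -0.1828  0.1653] [ 3.6 -4.8  3.3] 0.0269
0.55 9.71 [ 0.588  -0.1838  0.1518] [ 3.1 -5.2  3.3] 0.0269
0.45 10.18 [ 0.5958 -0.1847  0.1373] [ 4.7 -5.4  2.1] 0.0269
0.35 10.66 [ 0.6023 -0.1854  0.1221] [ 3.6 -7.4  1.9] 0.0266
0.25 11.13 [ 0.6071 -0.186   0.1063] [ 4.7 -6.4  3.6] 0.0269
0.15 11.61 [ 0.6103 -0.1864  0.0901] [ 4.5 -6.1  1.9] 0.0267
```

View pics/s3.png

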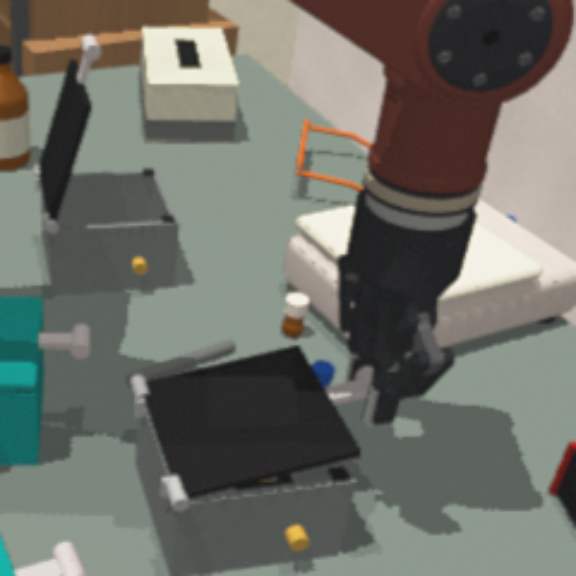

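The cover is nearly shut and still held by the fingers. I'll lower it to contact and locate the blue item before opening.

```bash
python3 - <<'E'
from h import *
from plant import readout
print("blue top",tri((354.5,213),(293.7,119.5)))
arc([.1,.05,.02,0],v=.03,fmax=25)
z0=readout.read_state()["force"][2]
for dz in(.003,.006):
    arc([0],v=.02,extra=np.array([0,0,-dz]))
    if readout.read_state()["force"][2]-z0>12: print("contact");break
E
```

```text
blue top (array([ 0.6267428 , -0.09938011,  0.05583868]), array([-0.29757694,  0.05713078,  0.13953559, -0.36624984]))
0.1 12.08 [ 0.6113 -0.1864  0.0819] [ 4.2 -6.4  1.8] 0.0267
0.05 12.51 [ 0.6119 -0.1865  0.0738] [ 4.8 -5.9  1.4] 0.0269
0.02 12.82 [ 0.6121 -0.1865  0.0688] [ 5.2 -5.9  1.1] 0.0268
0 13.08 [ 0.6121 -0.1865  0.0656] [ 4.3 -6.7  0.9] 0.0269
0 13.38 [ 0.6121 -0.1865  0.0626] [ 4.5 -6.4  0.8] 0.0269
0 13.68 [ 0.6121 -0.1865  0.0623] [-0.9 -4.3 12.3] 0.027
```

A clear 11 N rise at TCP z = 0.0625 shows the stops are reached. The blue item clears the opening fingers by about 19 mm. Releasing and retreating.

```bash
python3 - <<'E'
from h import *
from plant import ctrl,readout,imaging
import cv2
ctrl.release()
p=readout.read_state()["tool_pos"]
ctrl.servo_line(p+[0,0,.15],.12)
ctrl.move_to(np.array([.45,.0,.42]),rot(-1)) if 0 else ctrl.servo_line(p+[0.02,0,.33],.2)
s=readout.read_state();print(s["time_s"],s["tool_pos"],s["force"],s["gripper_width"])
for n in("side","top"): cv2.imwrite(f"pics/{n}4.png",imaging.camera(n)[:,:,::-1])
a=cv2.imread("pics/side4.png")[60:300,220:460];b=cv2.imread("pics/top4.png")[60:300,120:360]
cv2.imwrite("pics/c4.png",cv2.resize(np.hstack([a,b]),(800,400)))
E
```

```text
16.7417 [ 0.62942266 -0.18399156  0.38644502] [0.90171623 0.5907667  0.03127616] 0.08523991013691555
```

View pics/c4.png

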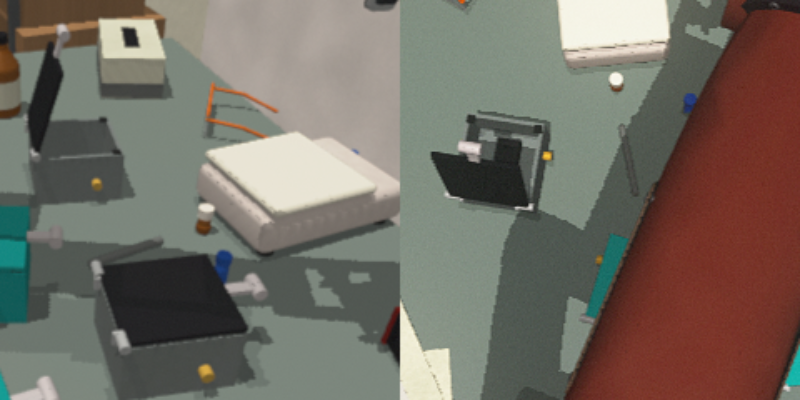

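```bash
python3 - <<'E'
from h import *
for th in(0,.06,.12): print(th,[np.round(proj("side",cov(Q,th,*a)),1).tolist() for a in((.164,.002),(.13,-.06,.004),(.13,.06,.004))])
import cv2
a=cv2.imread("pics/side4.png")
for p in((.164,.002),(.13,-.06,.004),(.13,.06,.004)):
    cv2.drawMarker(a,tuple(int(v) for v in np.round(proj("side",cov(Q,0,*p)))),(0,0,255),0,5,1)
cv2.imwrite("pics/s5.png",cv2.resize(a[200:300,270:400],None,fx=6,fy=6))
E
```

```text
0 [[371.4, 231.1], [368.5, 256.2], [342.5, 211.6]]
0.06 [[372.3, 227.0], [369.1, 252.9], [342.8, 208.4]]
0.12 [[372.8, 222.9], [369.4, 249.6], [342.9, 205.3]]
```

View pics/s5.png

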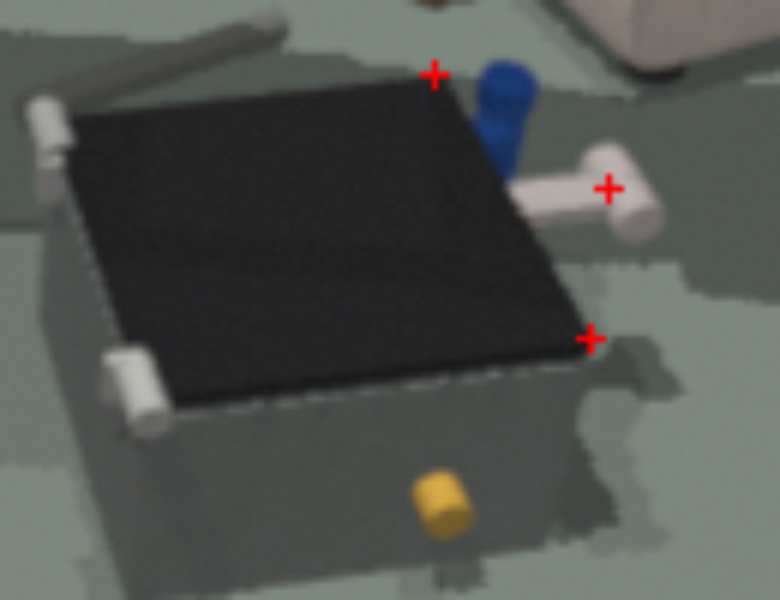

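The plate lies flush along the rim and matches the shut model to about 1–2 px. The grip at (374,232) is slightly below the 0 rad prediction, so the cover is not ajar.

```bash
python3 - <<'E'
from plant import ctrl
ctrl.close_job()
E
```

```text
the job is handed in; nothing more can be done
```

The cover of the chamber holding the cuvette is shut on its stops and released, and the job was handed in at about 17 s of the 37 s allowed.

I pinched the roller grip by its end faces and guided the cover from about 1.35 rad down to the stops, moving about 0.05 m/s and then slower near shut. At the stops I felt an 11 N rise. I then opened the fingers and backed off upwards.

**Last checks:**
- **Cover:** its corners match the shut position to about 1–2 px in the side view. The grip reads slightly low rather than high, so the cover is not ajar.
- **Empty chamber:** its cover still stands open in both views, and the blue item is still standing beside the chamber.
- **Arm:** it is clear of everything, with the tool force near zero.

**Disagreements and gaps:**
- **Position estimates:** the sideways position of the grip was about 3 mm off, so I shifted the path. Contact came about 3 mm lower than my model. One chamber-corner pixel disagreed by about 2 px in the fit.
- **Cuvette:** it can't be seen under the shut cover, so I couldn't check directly that it is still upright. Nothing touched it that I could see, and I felt no resistance before the stops.

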